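Index the cell carriage at the reading head

ROBOT

A 6-joint arm with a two-finger parallel gripper is mounted at the origin on a cart in front of the work surface, level with it; the furniture and walls round the work are solid. World frame = base frame: x ahead of the robot, y to its left, z up, the work surface at z = 0. Lengths are in m, angles in rad, forces in N, time in s.
With the tool pointing down it reaches from about 0.3 to 0.85 m from the base axis. Payload 5.4 kg.
Tool frame: the origin (TCP) lies between the finger pads; the fingertips stand 11 mm ahead of it and the grasp point (between the pads) lies 8 mm behind it; y points along the fingers, x is the direction in which the jaws open and shut, and the axes are right-handed (so a half turn about y gives the same grasp; the last joint's range is limited). The gripper opens to 85 mm and grips with 20 to 120 N. Pads are 22 mm wide; open, the fingers measure 114 mm over their backs; the gripper's body (76 mm by 85 mm) begins 54 mm behind the grasp point. The pads swing forward as they close: fully open they stand 13 mm farther back than shut.
Start: joints at [-1.544, 0.158, 1.597, -0, 1.386, -0.21], TCP at [0.135, -0.559, 0.242] pointing down, gripper open.
Joint ranges: [-2.91, 2.91], [-0.94, 2.29], [0.18, 2.7], [-1.29, 4.43], [0.17, 2.64], [-3, 3]. Speed limits (rad/s): [2.57, 2.57, 3.14, 3.14, 3.14, 3.14].

INTERFACE

Orientations are given as [roll, pitch, yaw] about the fixed x, y, z axes, in that order (R = Rz(yaw) Ry(pitch) Rx(roll)).
In Python, from station import status, imaging, bot gives the robot as it stands.
- The arm moves only by the tool servo_tool, never from a script. Its argument "motion" is a list of rows, each a list of 3 entries, a list of its own where there are three numbers: the shift along the tool's x, y, z in mm, then the turn about the tool's y in degrees, then the closure, from -1 (fully open) to 1 (shut). A call has 1 to 20 rows; each row shifts and turns the commanded pose from where the row before left it, along the tool's axes as they then stand; what a row does not reach is not made up. A row lasts 1/8 s, in which the tool goes at most 62.5 mm and 10.7 degrees, less where a joint would pass 70% of its speed; a pose out of reach is approached as far as the arm can. A call with a gripper value outside its range is refused whole. The fingers move at their own pace and stop on an object; "newtons" is the grip in N (left out, the last holds). Time passes only in rows, so rows that do not move let the fingers close. It gives the time, the measured TCP pose, the force and the opening at its end, in the units of the state.
- status.read_state(): the state, without advancing time (a new reading comes with each control period).
- imaging.get_image(name): name is "side" or "top"; returns a dict with "image" (384x512x3 uint8, red, green, blue), "fx", "fy", "cx", "cy" (pixels), "R" (3x3) and "t" (3): a world point X has camera coordinates R X + t. Camera axes: x right, y down, z forward; pixel columns grow to the right and rows downward; lengths in m; the calibration is good to about 2 mm. A picture is of the moment at which its call begins. There is no depth.
- bot.finish_job(): hands the job in, once; it reports no verdict.
The state is a dict: "time_s": time; "joint_pos": joint angles; "dq": joint speeds; "effort": joint torques, N m; "position": TCP position; "eef_rot": TCP orientation; "ft_force": force on the tool from outside, world axes, zero at the start; "ft_torque": the same for the moment, N m; "opening": opening from 0.0 (shut) to 1.0 (fully open).
Only numpy, scipy, OpenCV 4.12 (cv2) and the standard library are available. Lean on these libraries where they do the work, as an engineer would, in place of code of your own. Each camera call takes 0.05 s, during which the arm holds its last target. There are 200 camera calls.

TASK

Push the cell carriage along its rail with the fingertips until it clicks into the click stop that carries the tall reading head, so that its sample cell stands in front of the lens, and leave it clicked in there. Do not shove it on past that stop, do not touch or lift the sample cell in its pocket, and leave the glassware and bottle in front of the rail where they stand.

Things in the scene. Friction and masses are not known exactly. Their poses are not given: they have to be found in the camera images.
- rail: low aluminium rail with steel guide strip, 400 x 66 mm, 14.5 mm high (black end blocks 20 mm high), fixed on the worktop. Origin: centre of its underside. y runs along the rail, x across it, away from the robot to the side of the two click stops; z up.
- carriage (a joint): carriage position along the rail's y (m): 0 in mid-rail, where it starts; ends at -0.135 and +0.135. It stays where left. Sliding takes 2 to 4 N, entering a click stop about 10 N at the peak; then the push drops as it jumps the last 9 mm or so into the notch by itself. Shoving it on out of the stop takes about 9 N.
- carriage_notch (a point): centre of the grey block carriage: 92 mm across the rail (x), 113 mm along it (y), underside 15 mm and top 49 mm above the worktop; point at z 32 mm. Push on its two flat end faces (light metal plates), 56.5 mm from this point along y. Too big to grasp. On its back are two round steel lobes with a notch between. Axes as the rail's.
- read_stop_line (a point): click position of the stop with the black reading head (40 mm wide, 105 mm high, from 60 mm behind the rail's centre line): a point on the centre line, z 32 mm. The carriage is clicked in when carriage_notch lies on it. On the left or the right of the carriage, 75 to 115 mm from mid-rail. Axes as the rail's.
- wait_stop_line (a point): click position of the other, plain stop (no head, 53 mm high, flat black knob on top), on the other side of the carriage; not to be used. Same point and axes.
- cell_mid (a point): centre of the clear open square sample cell, 28 x 28 x 66 mm, that stands loose in the 26 mm deep pocket in the middle of the carriage; its top is 88 mm above the worktop. Not to be touched.
- spare_cell_mid (a point): centre of a second clear square cell, 28 x 28 x 66 mm, standing loose on the worktop in front of the rail. Leave it alone.
- beaker_mid (a point): centre of a small clear beaker, diameter 46 mm, 57 mm high, standing loose in front of the rail. Leave it alone.
- dropper_mid (a point): centre of a small dropper bottle with a pointed cap, diameter 28 mm, 74 mm high, standing loose in front of the rail. Leave it alone.
Mind the look-alikes: they are no part of the job. What is shaped like the part that bears cell_mid but orange or red is not meant.

How it is judged:
At the end, for the whole second after the job is handed in: The carriage rests clicked into the stop with the reading head, within 3 mm along the rail; the sample cell stands upright in its pocket (within 6 mm of the carriage's centre, tilt under 0.1 rad); spare cell, beaker and dropper bottle are within 15 mm of where they stood (y of carriage_notch in the frame of read_stop_line between -0.003 and 0.003 m and velocity of joint carriage between -0.005 and 0.005 m/s and horizontal distance between cell_mid and carriage_notch below 0.006 m and angle between cell_mid's own z axis and vertical below 0.1 rad and distance of each of spare_cell_mid, beaker_mid, dropper_mid from where it was at the start of the episode below 0.015 m); the robot touches nothing.
It fails at once if the carriage is shoved more than 12 mm past the stop with the reading head ((y of read_stop_line in the frame of rail above 0 m and y of carriage_notch in the frame of read_stop_line above 0.012 m) or (y of read_stop_line in the frame of rail below 0 m and y of carriage_notch in the frame of read_stop_line below -0.012 m)).
It fails at once if the sample cell is touched (more than 1 N) (contact force between any of the fingers, the arm and cell above 1 N).
It fails at once if the sample cell is lifted more than 8 mm in its pocket (z of cell_mid in the frame of carriage_notch above 0.0309 m).
It fails at once if the spare cell, beaker or dropper bottle is moved by more than 15 mm or lifted (distance of any of spare_cell_mid, beaker_mid, dropper_mid from where it was at the start of the episode above 0.015 m).
It also fails if it takes over 38 s, if anything falls off the work surface, if the arm or the gripper's body presses on something with over 40 N, if the wrist force passes 120 N, or if a joint passes its speed limit or range.

## Working session

There is one attempt and no reset: what is moved stays moved. The work goes in short steps, Python scripts to look and compute and a tool call to move; the robot and the scene stay as the last step left them, time stands still between calls to the robot, and variables do not carry over. Pictures are saved under pics/ and viewed, about 8 in all and at most 12, crops included, and the job is handed in when it is done.

Besides the shell and the picture viewer there is one more tool, called after "Request:" as name(argument=value, ...), one argument or row to a line, values as JSON. servo_tool: Moves the arm, as the interface text tells. Its arguments: {"type":"object","properties":{"motion":{"type":"array","items":{"type":"array"}},"newtons":{"type":"number"}},"required":["motion"]}

```bash
mkdir -p pics; python3 - <<'E'
from station import status, imaging
import cv2,pickle,numpy as np
s=status.read_state();print({k:np.round(v,3).tolist() for k,v in s.items()})
for n in("side","top"):
    d=imaging.get_image(n);pickle.dump(d,open(n+".pkl","wb"));cv2.imwrite(f"pics/{n}0.png",d["image"][:,:,::-1])
    print(n,d["fx"],d["fy"],d["cx"],d["cy"],np.round(d["R"],3).tolist(),np.round(d["t"],3))
E
```

```text
{'time_s': 0.0, 'joint_pos': [-1.544, 0.159, 1.598, -0.0, 1.386, -0.21], 'dq': [0.002, -0.0, 0.001, 0.001, 0.001, 0.0], 'effort': [0.001, -39.6, -33.143, -0.0, 0.009, -0.0], 'position': [0.135, -0.558, 0.241], 'eef_rot': [-1.57, 0.002, -1.334], 'ft_force': [0.498, -0.066, 0.922], 'ft_torque': [0.048, -0.0, 0.03], 'opening': 1.001}
side 419.7966335815948 419.7966335815948 254.85682289888152 187.14977348121425 [[0.997, 0.078, 0.021], [0.052, -0.419, -0.907], [-0.061, 0.905, -0.422]] [-0.502  0.056  0.946]
top 459.26053298362206 459.26053298362206 260.8195743697726 196.62755921928283 [[-0.028, -1.0, -0.01], [-0.997, 0.029, -0.068], [0.068, 0.008, -0.998]] [0.02  0.507 1.081]
```

View pics/side0.png

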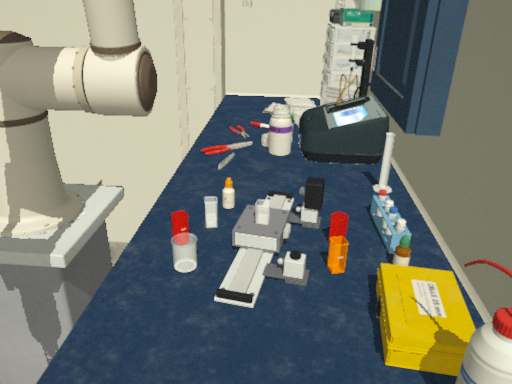

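View pics/top0.png

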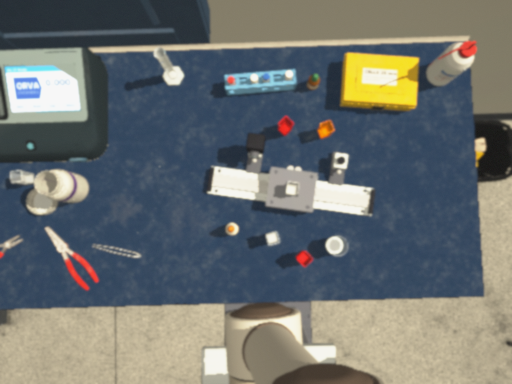

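Side view: grey carriage at (262,228), tall black reading head at (315,195) and plain stop with knob at (293,263). In the top view the carriage is at (291,189), the head at (256,145) on the robot's left (+y), the plain stop at (340,163), spare cell (272,238), dropper (232,229) and beaker (336,245). Look-alikes are the red cells at (286,125) and (304,258) and the orange one at (326,129). I choose the clear cell in the grey carriage at (291,188), and check it in a close crop.

```bash
python3 - <<'E'
import cv2,pickle
d=pickle.load(open("top.pkl","rb"))["image"][:,:,::-1]
c=cv2.resize(d[120:270,195:395],None,fx=4,fy=4,interpolation=cv2.INTER_CUBIC)
cv2.imwrite("pics/crop.png",c)
E
```

```text
(no output)
```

View pics/crop.png

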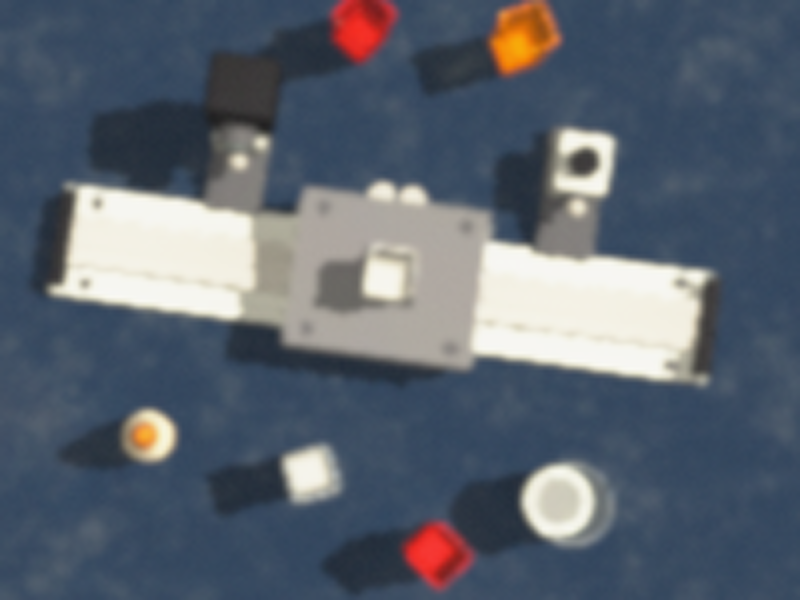

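```bash
cat > h.py <<'E'
import numpy as np,pickle
d=pickle.load(open("top.pkl","rb"));K=np.array([[d["fx"],0,d["cx"]],[0,d["fy"],d["cy"]],[0,0,1]])
def w(u,v,z):
    R=np.array(d["R"]);o=-R.T@np.array(d["t"]);r=R.T@np.linalg.solve(K,[u,v,1]);return o+r*(z-o[2])/r[2]
def c(u,v,z):return w(195+u/4,120+v/4,z)
E
python3 - <<'E'
from h import *
P=[c(*p,.049) for p in[(303,187),(493,211),(472,369),(281,345)]]
R=[c(*p,.0145) for p in[(70,185),(47,294),(719,272),(703,384)]]
cc=np.mean(P,0);rc=np.mean(R,0);print("carr",cc,"rail",rc)
print("carr dims",np.linalg.norm(P[0]-P[1]),np.linalg.norm(P[2]-P[3]),np.linalg.norm(P[0]-P[3]),"rail len",np.linalg.norm(R[0]+R[1]-R[2]-R[3])/2)
y1=(R[0]+R[1]-R[2]-R[3])[:2];y1/=np.linalg.norm(y1);y2=(P[0]+P[3]-P[1]-P[2])[:2];y2/=np.linalg.norm(y2)
print("ydir",y1,y2,[np.degrees(np.arctan2(-a[0],a[1])) for a in(y1,y2)])
x=np.array([y1[1],-y1[0]])
for n,p in dict(head=(244,90,.105),headarm=(234,207,.0145),armtop=(243,150,.03),knob=(583,160,.053),plainarm=(566,250,.0145),cell=(390,272,.088),spare=(312,474,.066),beaker=(565,503,.04),drop=(146,435,.07),red=(438,555,.06)).items():
    q=c(*p);e=q[:2]-cc[:2];print(n,np.round(q,3),"rail x,y:",np.round([e@x,e@y1],4))
E
```

```text
carr [ 0.51997766 -0.06733232  0.049     ] rail [ 0.51942651 -0.06719168  0.0145    ]
carr dims 0.11147642381099518 0.11141425882697183 0.09312502113495844 rail len 0.39450305572080796
ydir [0.16347573 0.98654736] [0.15413788 0.98804935] [np.float64(-9.408697773255694), np.float64(-8.866799823925593)]
head [0.622 0.012 0.105] rail x,y: [0.0878 0.0949]
headarm [0.568 0.021 0.014] rail x,y: [0.0331 0.0953]
armtop [0.6   0.015 0.03 ] rail x,y: [0.0657 0.094 ]
knob [ 0.585 -0.183  0.053] rail x,y: [ 0.083  -0.1034]
plainarm [ 0.536 -0.177  0.014] rail x,y: [ 0.0342 -0.1056]
cell [ 0.52  -0.067  0.088] rail x,y: [-0.0001  0.0007]
spare [ 0.408 -0.02   0.066] rail x,y: [-0.1181  0.0284]
beaker [ 0.387 -0.167  0.04 ] rail x,y: [-0.1153 -0.1198]
drop [0.433 0.073 0.07 ] rail x,y: [-0.109   0.1246]
red [ 0.36 -0.09  0.06] rail x,y: [-0.154  -0.0489]
```

The target is clear: the clear cell sits in the grey carriage, and the head stop is about +95 mm along the rail (robot's left). The measured carriage is 111×93 mm against the given 113×92, and the measured rail is 395 mm against 400. So I'll push from the −y end face, fingers shut, with tool z along rail +y (direction (0.158, 0.987)). First I shut, turn −67.3°, and move high to above the approach point.

Request:
servo_tool(
  motion=[
    [[0,0,0],-9.6,1],
    [[0,0,0],-9.6,1],
    [[0,0,0],-9.6,1],
    [[0,0,0],-9.6,1],
    [[0,0,0],-9.6,1],
    [[0,0,0],-9.6,1],
    [[0,0,0],-9.6,1],
    [[25,0,36.5],0,1],
    [[25,0,36.5],0,1],
    [[25,0,36.5],0,1],
    [[25,0,36.5],0,1],
    [[25,0,36.5],0,1],
    [[25,0,36.5],0,1],
    [[25,0,36.5],0,1],
    [[25,0,36.5],0,1],
    [[25,0,36.5],0,1],
    [[25,0,36.5],0,1],
    [[25,0,36.5],0,1],
    [[25,0,36.5],0,1],
    [[0,0,0],0,1],
  ],
  newtons=60,
)

```text
time_s: 2.6
position: [0.5022, -0.1726, 0.2417]
eef_rot: [-1.57, 0.001, -0.157]
ft_force: [0.2, 0.1, -0.5]
opening: 0.002
```

Request:
servo_tool(
  motion=[
    [[0,30,0],0,1],
    [[0,30,0],0,1],
    [[0,30,0],0,1],
    [[0,30,0],0,1],
    [[0,30,0],0,1],
    [[0,25,0],0,1],
    [[0,15,0],0,1],
    [[0,10,0],0,1],
    [[0,0,0],0,1],
    [[0,0,0],0,1],
  ],
)

```text
time_s: 3.85
position: [0.5019, -0.1752, 0.0432]
eef_rot: [-1.571, -0.002, -0.161]
ft_force: [-0.6, -0.2, -0.7]
opening: 0.001
```

```bash
python3 - <<'E'
from station import imaging
import cv2,numpy as np
a=imaging.get_image("side")["image"][140:320,160:350,::-1];b=imaging.get_image("top")["image"][110:290,195:395,::-1]
cv2.imwrite("pics/near.png",np.hstack([cv2.resize(x,(400,400),interpolation=cv2.INTER_CUBIC) for x in(a,b)]))
E
```

```text
(no output)
```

View pics/near.png

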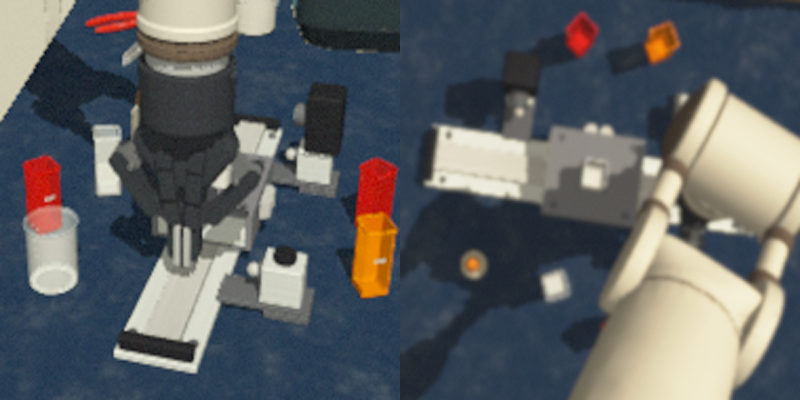

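Fingers (left panel ~(182,255)) stand over the rail centre line with a ~40 mm gap to the carriage's end plate, clear of the stop and beaker. I close the gap and start pushing.

Request:
servo_tool(
  motion=[
    [[0,0,6],0,1],
    [[0,0,6],0,1],
    [[0,0,6],0,1],
    [[0,0,6],0,1],
    [[0,0,6],0,1],
    [[0,0,4],0,1],
    [[0,0,3],0,1],
    [[0,0,3],0,1],
    [[0,0,3],0,1],
    [[0,0,3],0,1],
    [[0,0,3],0,1],
    [[0,0,3],0,1],
    [[0,0,3],0,1],
    [[0,0,3],0,1],
  ],
)

```text
time_s: 5.7
position: [0.5107, -0.1174, 0.0423]
eef_rot: [-1.571, -0.0, -0.161]
ft_force: [-0.3, -2.9, -0.7]
opening: -0.003
```

Contact, sliding at 2.9 N as expected; carriage is now at about +17 mm.

Request:
servo_tool(
  motion=[
    [[0,0,3],0,1],
    [[0,0,3],0,1],
    [[0,0,3],0,1],
    [[0,0,3],0,1],
    [[0,0,3],0,1],
    [[0,0,3],0,1],
    [[0,0,3],0,1],
    [[0,0,3],0,1],
    [[0,0,3],0,1],
    [[0,0,3],0,1],
    [[0,0,3],0,1],
    [[0,0,3],0,1],
    [[0,0,3],0,1],
    [[0,0,3],0,1],
    [[0,0,3],0,1],
    [[0,0,3],0,1],
  ],
)

```text
time_s: 7.7
position: [0.5184, -0.07, 0.0424]
eef_rot: [-1.571, -0.0, -0.161]
ft_force: [2.1, -2.7, 1.0]
opening: 0.002
```

```bash
python3 - <<'E'
from station import imaging
import cv2,numpy as np
a=imaging.get_image("side")["image"][140:320,160:350,::-1];b=imaging.get_image("top")["image"][110:290,195:395,::-1]
cv2.imwrite("pics/mid.png",np.hstack([cv2.resize(x,(400,400),interpolation=cv2.INTER_CUBIC) for x in(a,b)]))
E
```

```text
(no output)
```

View pics/mid.png

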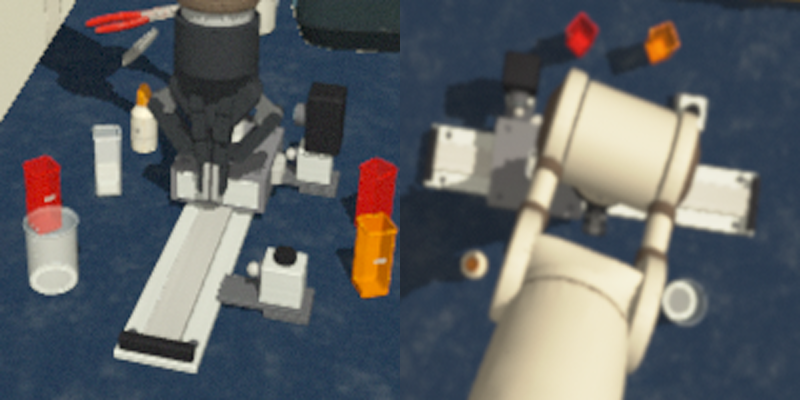

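Carriage moves with the fingers (about +65 mm), nothing disturbed. Now slowly, watching the force for the click.

Request:
servo_tool(
  motion=[
    [[0,0,2],0,1],
    [[0,0,2],0,1],
    [[0,0,2],0,1],
    [[0,0,2],0,1],
    [[0,0,2],0,1],
    [[0,0,0],0,1],
  ],
)

```text
time_s: 8.55
position: [0.5198, -0.0598, 0.0422]
eef_rot: [-1.57, 0.0, -0.161]
ft_force: [0.6, -0.4, 0.3]
opening: -0.001
```

Request:
servo_tool(
  motion=[
    [[0,0,1.5],0,1],
    [[0,0,1.5],0,1],
    [[0,0,0],0,1],
  ],
)

```text
time_s: 8.93
position: [0.5204, -0.0571, 0.0423]
eef_rot: [-1.571, -0.0, -0.161]
ft_force: [-0.9, -1.2, 0.2]
opening: 0.002
```

Request:
servo_tool(
  motion=[
    [[0,0,1.5],0,1],
    [[0,0,1.5],0,1],
    [[0,0,0],0,1],
  ],
)

```text
time_s: 9.3
position: [0.5207, -0.0548, 0.0423]
eef_rot: [-1.572, 0.0, -0.161]
ft_force: [-0.9, -4.3, -0.5]
opening: -0.0
```

Request:
servo_tool(
  motion=[
    [[0,0,1],0,1],
    [[0,0,1],0,1],
    [[0,0,0],0,1],
  ],
)

```text
time_s: 9.68
position: [0.5209, -0.0539, 0.0423]
eef_rot: [-1.574, 0.0, -0.161]
ft_force: [-3.3, -9.5, -1.8]
opening: 0.002
```

Request:
servo_tool(
  motion=[
    [[0,0,1],0,1],
    [[0,0,1],0,1],
    [[0,0,0],0,1],
  ],
)

```text
time_s: 10.05
position: [0.521, -0.0535, 0.0423]
eef_rot: [-1.577, 0.0, -0.16]
ft_force: [-4.1, -15.5, -1.4]
opening: 0.003
```

16 N without motion exceeds the stated peak, so something may be in the way. I'll check the torque and a side view.

```bash
python3 - <<'E'
from station import imaging,status
import cv2,numpy as np
s=status.read_state()
for k in("ft_force","ft_torque","position"):print(k,np.round(s[k],4))
a=imaging.get_image("side")["image"][140:260,210:350,::-1]
cv2.imwrite("pics/stuck.png",cv2.resize(a,(700,600),interpolation=cv2.INTER_CUBIC))
E
```

```text
ft_force [ -4.1429 -15.5306  -1.3612]
ft_torque [-2.5744e+00  7.5520e-01  1.2000e-03]
position [ 0.521  -0.0535  0.0423]
```

View pics/stuck.png

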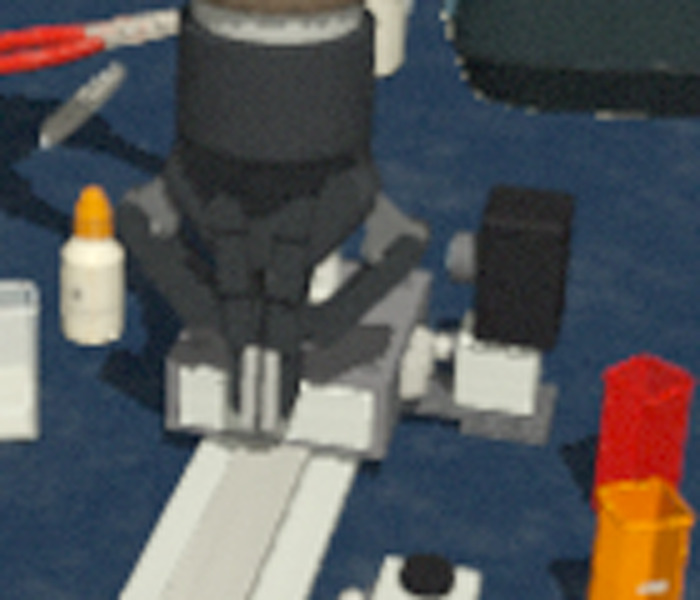

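The torque is about zero around the vertical axis with a lever arm of ~166 mm, so the load is on-axis at the fingertips. The lobe is against the stop's roller, and nothing else touches. The commanded lead is only ~4 mm, less than the remaining ~14 mm, so a bit more push is safe.

Request:
servo_tool(
  motion=[
    [[0,0,1],0,1],
    [[0,0,0],0,1],
  ],
)

```text
time_s: 10.35
position: [0.521, -0.0533, 0.0424]
eef_rot: [-1.578, 0.001, -0.16]
ft_force: [-5.9, -19.8, -1.0]
opening: -0.001
```

Request:
servo_tool(
  motion=[
    [[0,0,1],0,1],
    [[0,0,0],0,1],
  ],
)

```text
time_s: 10.6
position: [0.5211, -0.0531, 0.0424]
eef_rot: [-1.58, 0.001, -0.159]
ft_force: [-7.0, -22.9, -1.4]
opening: -0.001
```

Still blocked at 23 N, so I'll back off the load and measure the carriage directly instead of pushing harder.

Request:
servo_tool(
  motion=[
    [[0,0,-3],0,1],
    [[0,0,-3],0,1],
    [[0,0,0],0,1],
  ],
)

```text
time_s: 10.98
position: [0.5211, -0.0543, 0.0425]
eef_rot: [-1.571, -0.001, -0.161]
ft_force: [-0.5, -2.9, -1.4]
opening: -0.0
```

```bash
python3 - <<'E'
from station import imaging,status
import cv2,numpy as np
s=status.read_state()
for k in("ft_force","ft_torque","position"):print(k,np.round(s[k],4))
b=imaging.get_image("top")["image"][120:220,195:328,::-1]
cv2.imwrite("pics/top2.png",cv2.resize(b,None,fx=6,fy=6,interpolation=cv2.INTER_CUBIC))
E
```

```text
ft_force [-0.5289 -2.8924 -1.3594]
ft_torque [-0.4558  0.0678 -0.0033]
position [ 0.5211 -0.0543  0.0425]
```

View pics/top2.png

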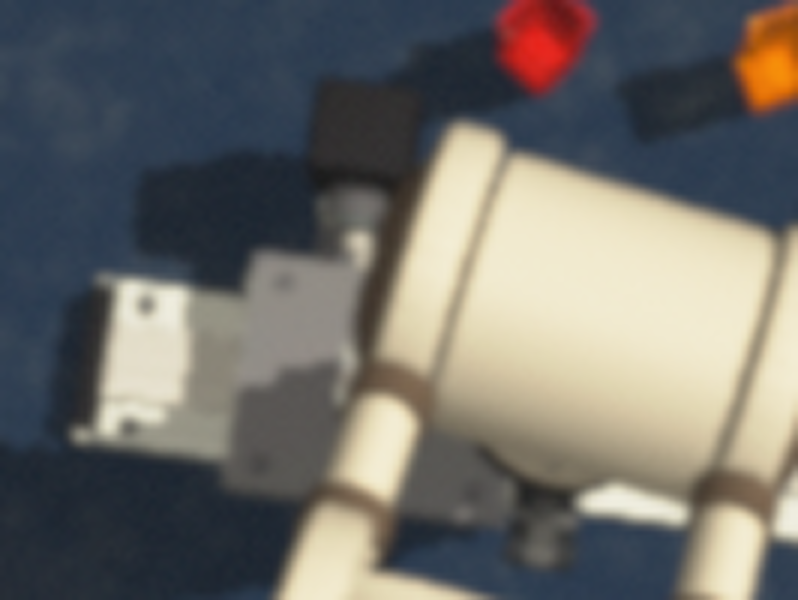

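```bash
python3 - <<'E'
from h import *
y=np.array([.158,.987]);
c6=lambda u,v,z:w(195+u/6,120+v/6,z)
for a,b in(((303,187),(250,248)),((281,345),(224,490))):
    print((c6(*b,.049)-c(*a,.049))[:2]@y)
M=np.array([.5197,-.0673])
for n,p in dict(lensball=(355,240,.035),head=(368,132,.105),lens=(352,210,.08)).items():print(n,(c6(*p)[:2]-M)@y)
E
```

```text
0.08056568099162008
0.07715562282072774
lensball 0.09637524226344128
head 0.09385044959501385
lens 0.0970467938627392
```

The picture puts the carriage at about +79…81 mm and the finger contact gives +80.6 mm, so they agree. It is ~15 mm short, with its leading lobe on the roller's ramp. The arm yields at roughly 3.3 N/mm, so while the commanded carriage position stays ≤ +95 mm it can't be shoved past. I'll push on in steps within that cap, with holds.

Request:
servo_tool(
  motion=[
    [[0,0,3],0,1],
    [[0,0,3],0,1],
    [[0,0,1],0,1],
    [[0,0,0],0,1],
    [[0,0,0],0,1],
    [[0,0,0],0,1],
    [[0,0,0],0,1],
    [[0,0,0],0,1],
  ],
)

```text
time_s: 12.02
position: [0.522, -0.0489, 0.0425]
eef_rot: [-1.574, -0.0, -0.16]
ft_force: [-1.8, -9.1, -0.2]
opening: -0.002
```

Request:
servo_tool(
  motion=[
    [[0,0,1],0,1],
    [[0,0,0],0,1],
    [[0,0,0],0,1],
  ],
)

```text
time_s: 12.4
position: [0.5225, -0.0461, 0.0425]
eef_rot: [-1.57, -0.001, -0.161]
ft_force: [0.9, -1.9, -0.1]
opening: 0.003
```

It gave way: the force rose and then dropped to ~2 N with the fingers at a carriage equivalent of +89 mm, which fits the jump. I back off and lift out, then check.

Request:
servo_tool(
  motion=[
    [[0,0,0],0,1],
    [[0,0,-5],0,1],
    [[0,0,-10],0,1],
    [[0,0,-15],0,1],
    [[0,0,-15],0,1],
    [[0,0,0],0,1],
  ],
)

```text
time_s: 13.15
position: [0.5148, -0.0923, 0.0424]
eef_rot: [-1.571, -0.0, -0.163]
ft_force: [0.3, -0.5, 0.5]
opening: 0.004
```

```bash
python3 - <<'E'
from station import imaging,status
import cv2,numpy as np
print(np.round(status.read_state()["ft_force"],2))
b=imaging.get_image("top")["image"][120:220,195:328,::-1]
a=imaging.get_image("side")["image"][140:260,210:350,::-1]
cv2.imwrite("pics/top3.png",cv2.resize(b,None,fx=6,fy=6,interpolation=cv2.INTER_CUBIC))
cv2.imwrite("pics/side3.png",cv2.resize(a,(700,600),interpolation=cv2.INTER_CUBIC))
E
```

```text
[ 0.28 -0.47  0.51]
```

View pics/top3.png

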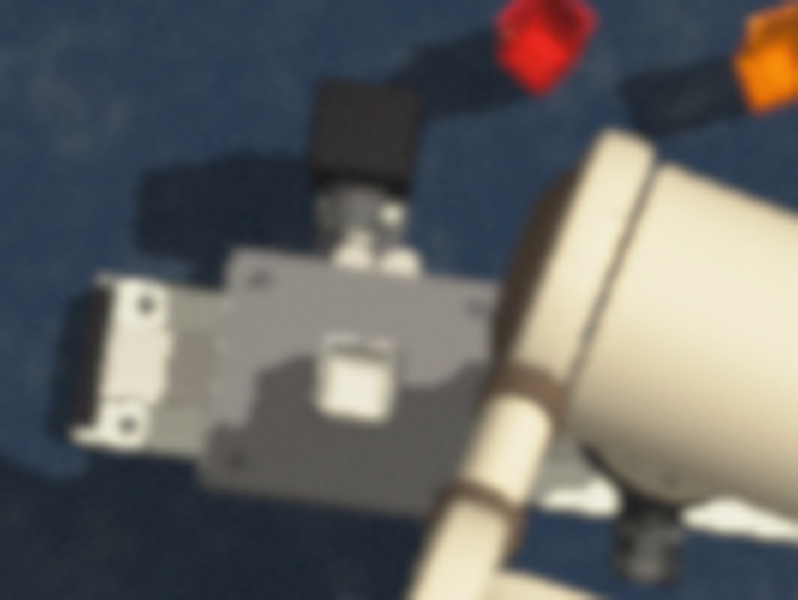

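```bash
python3 - <<'E'
from h import *
import cv2
y=np.array([.158,.987]);c6=lambda u,v,z:w(195+u/6,120+v/6,z)
for a,b in(((303,187),(232,247)),((281,345),(200,488))): print("shift",(c6(*b,.049)-c(*a,.049))[:2]@y)
M=np.array([.5197,-.0673])
for n,p in dict(cell=(357,385,.088)).items():print(n,(c6(*p)[:2]-M)@y)
from station import imaging
# carriage shift by template matching of the cell+screws region vs first picture
i1=imaging.get_image("top")["image"];i0=d["image"]
cv2.imwrite("pics/cmp.png",np.vstack([cv2.resize(x[135:185,210:310,::-1],(800,300) if 0 else (600,300),interpolation=cv2.INTER_CUBIC) for x in(i0,i1)]))
E
```

```text
shift 0.08757084684117308
shift 0.08647570037207786
cell 0.08616572046627176
```

View pics/side3.png

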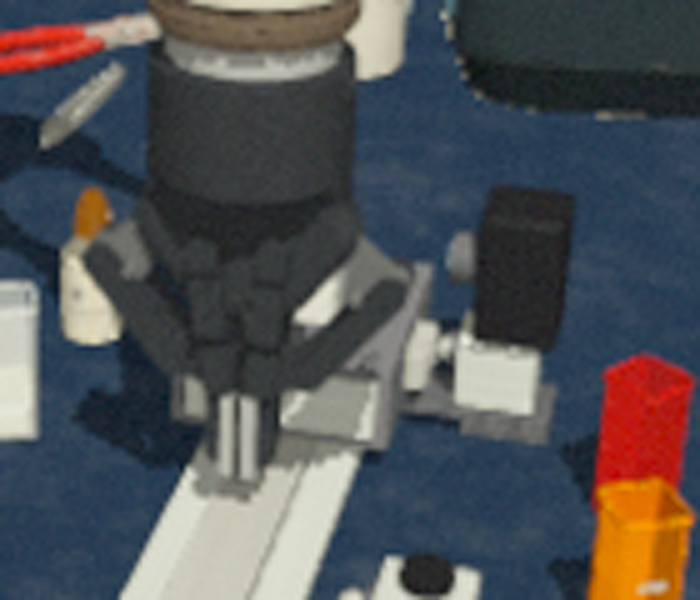

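View pics/cmp.png

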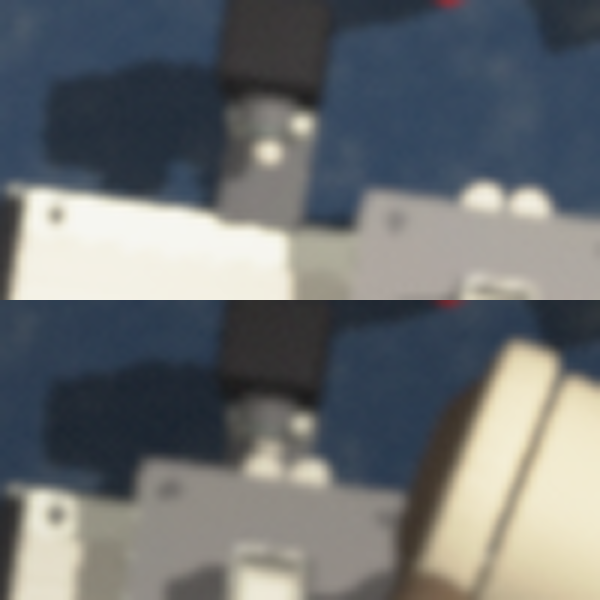

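Not clicked yet. In the comparison the roller (268,452) sits on the crest of the leading lobe (265,468), and the notch (289) is ~8 mm short (carriage ≈ +87 mm). So I go back and push it over the crest.

Request:
servo_tool(
  motion=[
    [[0,0,12],0,1],
    [[0,0,12],0,1],
    [[0,0,10],0,1],
    [[0,0,6],0,1],
    [[0,0,3],0,1],
    [[0,0,1],0,1],
    [[0,0,1],0,1],
    [[0,0,0],0,1],
    [[0,0,0],0,1],
  ],
)

```text
time_s: 14.42
position: [0.5221, -0.0466, 0.0423]
eef_rot: [-1.571, 0.0, -0.161]
ft_force: [-0.3, -0.2, 0.9]
opening: -0.004
```

Request:
servo_tool(
  motion=[
    [[0,0,1],0,1],
    [[0,0,1],0,1],
    [[0,0,0],0,1],
    [[0,0,0],0,1],
  ],
)

```text
time_s: 14.92
position: [0.5223, -0.0457, 0.0424]
eef_rot: [-1.573, 0.0, -0.161]
ft_force: [-2.1, -6.5, 0.3]
opening: 0.004
```

Request:
servo_tool(
  motion=[
    [[0,0,1],0,1],
    [[0,0,0],0,1],
    [[0,0,0],0,1],
  ],
)

```text
time_s: 15.3
position: [0.5227, -0.0433, 0.0423]
eef_rot: [-1.571, -0.0, -0.161]
ft_force: [-0.4, -1.3, -0.5]
opening: 0.003
```

Request:
servo_tool(
  motion=[
    [[0,0,0],0,1],
    [[0,0,-5],0,1],
    [[0,0,-10],0,1],
    [[0,0,-15],0,1],
    [[0,0,-15],0,1],
    [[0,0,0],0,1],
  ],
)

```text
time_s: 16.05
position: [0.5153, -0.0894, 0.0424]
eef_rot: [-1.571, -0.0, -0.163]
ft_force: [0.7, 0.0, -0.1]
opening: -0.003
```

```bash
python3 - <<'E'
from h import *
from station import imaging,status
import cv2
i1=imaging.get_image("top")["image"];i0=d["image"]
cv2.imwrite("pics/cmp2.png",np.vstack([cv2.resize(x[135:185,210:310,::-1],(600,300),interpolation=cv2.INTER_CUBIC) for x in(i0,i1)]))
E
```

```text
(no output)
```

View pics/cmp2.png

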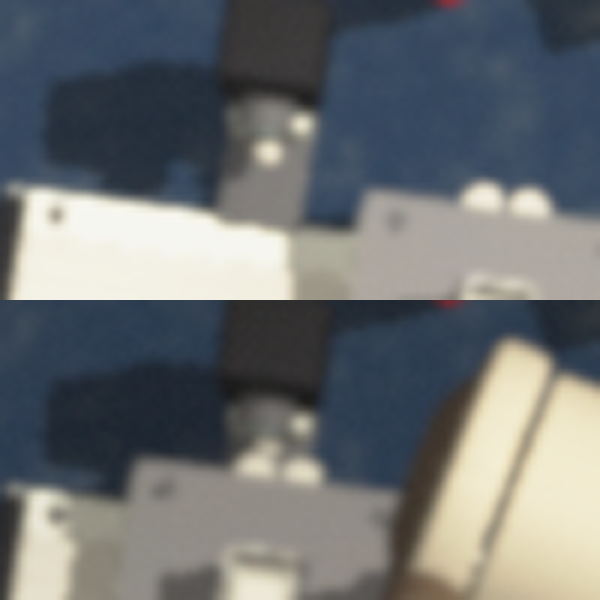

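Still ~5 mm short: notch at 280, roller at ~266, carriage ≈ +90.5 mm. The roller is just past the crest. I push on, commanding to +95 mm at the most.

Request:
servo_tool(
  motion=[
    [[0,0,12],0,1],
    [[0,0,12],0,1],
    [[0,0,12],0,1],
    [[0,0,6],0,1],
    [[0,0,3],0,1],
    [[0,0,1],0,1],
    [[0,0,1],0,1],
    [[0,0,0],0,1],
    [[0,0,0],0,1],
  ],
)

```text
time_s: 17.23
position: [0.5229, -0.0416, 0.0423]
eef_rot: [-1.571, 0.0, -0.161]
ft_force: [0.1, 0.2, 0.0]
opening: -0.002
```

Request:
servo_tool(
  motion=[
    [[0,0,0.5],0,1],
    [[0,0,0.5],0,1],
    [[0,0,0],0,1],
    [[0,0,0],0,1],
  ],
)

```text
time_s: 17.73
position: [0.523, -0.0408, 0.0423]
eef_rot: [-1.571, 0.0, -0.161]
ft_force: [-1.2, -3.8, -0.4]
opening: 0.0
```

Request:
servo_tool(
  motion=[
    [[0,0,0.5],0,1],
    [[0,0,0.5],0,1],
    [[0,0,0],0,1],
    [[0,0,0],0,1],
  ],
)

```text
time_s: 18.23
position: [0.5233, -0.0393, 0.0423]
eef_rot: [-1.571, -0.0, -0.161]
ft_force: [0.2, -0.1, -0.5]
opening: -0.002
```

```bash
cat > trk.py <<'E'
from h import *
from station import imaging,status
import cv2
def row(im,r):  # gradient peak of carriage left edge in the enlarged picture
    return im
r=cv2.imread("pics/cmp2.png")[300:];r=r[140:270,100:230]
g=imaging.get_image("top")["image"];n=cv2.resize(g[135:185,210:310,::-1],(600,300),interpolation=cv2.INTER_CUBIC)
m=cv2.matchTemplate(n,r,cv2.TM_CCOEFF_NORMED);_,v,_,l=cv2.minMaxLoc(m)
print("score",v,"shift px",l[0]-100,l[1]-140,"mm along",-(l[0]-100)/6*2.25)
s=status.read_state();print(np.round(s["ft_force"],2),np.round(s["position"],4))
cv2.imwrite("pics/trk.png",n)
E
sed -i '/^def row/,/return im/d' trk.py; python3 trk.py
```

```text
score 0.965677797794342 shift px -16 -2 mm along 6.0
[ 0.02 -0.79  0.38] [ 0.5233 -0.0393  0.0423]
```

The carriage moved another ~15 px (≈5.5–6 mm), which was about the shortfall, and the force dropped to zero. I withdraw back and up for a clear check.

Request:
servo_tool(
  motion=[
    [[0,0,-3],0,1],
    [[0,0,-8],0,1],
    [[0,0,-15],0,1],
    [[0,0,-20],0,1],
    [[0,0,-20],0,1],
    [[0,-20,0],0,1],
    [[0,-30,0],0,1],
    [[0,-30,0],0,1],
    [[0,-30,0],0,1],
    [[0,-30,-25],0,1],
    [[0,0,-25],0,1],
    [[0,0,-25],0,1],
    [[0,0,0],0,1],
  ],
)

```text
time_s: 19.9
position: [0.5001, -0.1807, 0.1824]
eef_rot: [-1.571, -0.0, -0.164]
ft_force: [-0.7, 0.1, -0.3]
opening: -0.001
```

```bash
python3 trk.py; python3 - <<'E'
from station import imaging
from h import *
import cv2
i1=imaging.get_image("top")["image"];a=imaging.get_image("side")["image"]
A=cv2.resize(d["image"][135:185,210:310,::-1],(600,300),interpolation=cv2.INTER_CUBIC)
cv2.imwrite("pics/fin.png",np.hstack([cv2.resize(i1[135:185,210:276,::-1],None,fx=6,fy=6,interpolation=cv2.INTER_CUBIC),cv2.resize(a[140:290,160:350,::-1],(380,300))]))
E
```

```text
score 0.9970889687538147 shift px -10 -1 mm along 3.75
[-0.18  0.69  0.58] [ 0.5002 -0.1796  0.1822]
```

View pics/fin.png

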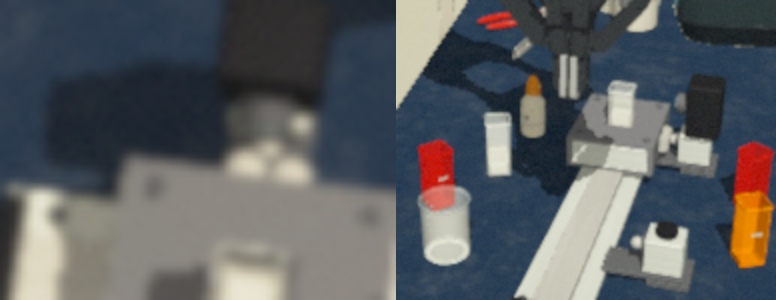

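```bash
python3 - <<'E'
from station import imaging
from h import *
import cv2
y=np.array([.158,.987])
f=np.mean([imaging.get_image("top")["image"].astype(np.float32) for _ in range(8)],0).astype(np.uint8)
# total shift via ECC-type subpixel match of the right side screws / right-end of carriage & cell
i0=d["image"]
S=8
up=lambda x:cv2.GaussianBlur(cv2.resize(x,None,fx=S,fy=S,interpolation=cv2.INTER_CUBIC),(0,0),3)
U0,U1=up(i0),up(f)
for n,(x0,y0,x1,y1) in dict(cornerL=(264,160,284,176),screwR=(305,170,320,184),lobes=(286,160,304,171),bottomR=(302,198,318,216)).items():
    t=U0[y0*S:y1*S,x0*S:x1*S];m=cv2.matchTemplate(U1,t,cv2.TM_CCOEFF_NORMED)
    X,Y=(x0-40)*S,(y0-14)*S; q=np.full_like(m,-1);q[Y-100:Y+150,X-80:X+80]=m[Y-100:Y+150,X-80:X+80]
    _,v,_,l=cv2.minMaxLoc(q);p=np.array([(x0+x1)/2,(y0+y1)/2]);p1=p+[l[0]/S-x0,l[1]/S-y0]
    print(n,round(v,3),p1-p,"mm",1e3*((w(*p1,.045)-w(*p,.045))[:2]@y))
cv2.imwrite("pics/fin2.png",np.hstack([cv2.resize(x[148:174,240:268,::-1],None,fx=14,fy=14,interpolation=cv2.INTER_CUBIC) for x in(i0,f)]))
E
```

```text
cornerL 0.978 [-39.875  -5.75 ] mm 94.41029901115724
screwR 0.984 [-39.75   -5.375] mm 93.64722483572955
lobes 0.858 [-37.75  -13.375] mm 91.7407044292622
bottomR 0.893 [-38.75  -6.  ] mm 91.11041040692221
```

The viewing limit is reached. By template matching, the carriage has shifted ~94 mm (~95 after the 1.3 % scale). The notch-to-roller offset is 0.4 px ≈ 0.8 mm short, which fits a seated carriage but is only good to ±1.5 mm. A gentle force probe, far below 9 N, will settle it.

Request:
servo_tool(
  motion=[
    [[0,0,25],0,1],
    [[0,30,25],0,1],
    [[0,30,0],0,1],
    [[0,30,0],0,1],
    [[0,30,0],0,1],
    [[0,20,0],0,1],
    [[0,0,20],0,1],
    [[0,0,20],0,1],
    [[0,0,20],0,1],
    [[0,0,15],0,1],
    [[0,0,8],0,1],
    [[0,0,4],0,1],
    [[0,0,0],0,1],
    [[0,0,0],0,1],
  ],
)

```text
time_s: 22.2
position: [0.5226, -0.0439, 0.0423]
eef_rot: [-1.571, -0.0, -0.162]
ft_force: [0.1, -0.1, -0.0]
opening: 0.003
```

Request:
servo_tool(
  motion=[
    [[0,0,2],0,1],
    [[0,0,1],0,1],
    [[0,0,1],0,1],
    [[0,0,0],0,1],
    [[0,0,0],0,1],
  ],
)

```text
time_s: 22.82
position: [0.5232, -0.0395, 0.0423]
eef_rot: [-1.571, -0.0, -0.161]
ft_force: [-0.4, 0.4, -0.1]
opening: 0.001
```

Request:
servo_tool(
  motion=[
    [[0,0,0.7],0,1],
    [[0,0,0],0,1],
    [[0,0,0],0,1],
  ],
)

```text
time_s: 23.2
position: [0.5233, -0.0388, 0.0423]
eef_rot: [-1.571, 0.0, -0.161]
ft_force: [0.5, -0.1, 0.4]
opening: 0.002
```

Request:
servo_tool(
  motion=[
    [[0,0,0.7],0,1],
    [[0,0,0],0,1],
    [[0,0,0],0,1],
  ],
)

```text
time_s: 23.58
position: [0.5234, -0.0381, 0.0423]
eef_rot: [-1.571, 0.0, -0.161]
ft_force: [0.1, -0.0, 0.3]
opening: -0.001
```

Request:
servo_tool(
  motion=[
    [[0,0,0.7],0,1],
    [[0,0,0],0,1],
    [[0,0,0],0,1],
  ],
)

```text
time_s: 23.95
position: [0.5236, -0.0374, 0.0423]
eef_rot: [-1.571, 0.0, -0.161]
ft_force: [-0.4, 0.4, 0.3]
opening: 0.001
```

Request:
servo_tool(
  motion=[
    [[0,0,0.7],0,1],
    [[0,0,0],0,1],
    [[0,0,0],0,1],
  ],
)

```text
time_s: 24.32
position: [0.5237, -0.0369, 0.0423]
eef_rot: [-1.571, -0.0, -0.161]
ft_force: [0.0, -1.3, -0.4]
opening: 0.003
```

Request:
servo_tool(
  motion=[
    [[0,0,0.7],0,1],
    [[0,0,0],0,1],
    [[0,0,0],0,1],
  ],
)

```text
time_s: 24.7
position: [0.5237, -0.0367, 0.0423]
eef_rot: [-1.572, 0.0, -0.161]
ft_force: [-1.5, -5.7, 0.0]
opening: -0.004
```

```bash
python3 trk.py
```

```text
score 0.9463735818862915 shift px -26 -3 mm along 9.75
[-1.92 -5.01  0.42] [ 0.5237 -0.0367  0.0423]
```

It holds at 5.7 N without moving (sliding takes 2–4 N), and it had rested ~1.5 mm ahead of the fingers' last position, so it jumped in by itself and is seated. I withdraw, re-check, then hand in.

Request:
servo_tool(
  motion=[
    [[0,0,-3],0,1],
    [[0,0,-8],0,1],
    [[0,0,-15],0,1],
    [[0,0,-20],0,1],
    [[0,0,-20],0,1],
    [[0,-20,0],0,1],
    [[0,-30,0],0,1],
    [[0,-30,0],0,1],
    [[0,-30,0],0,1],
    [[0,-30,-25],0,1],
    [[0,0,-25],0,1],
    [[0,0,-25],0,1],
    [[0,0,0],0,1],
  ],
)

```text
time_s: 26.38
position: [0.5007, -0.1771, 0.1824]
eef_rot: [-1.571, -0.0, -0.164]
ft_force: [0.2, 0.8, 0.3]
opening: 0.001
```

```bash
python3 trk.py; python3 - <<'E'
from h import *
import cv2
from station import imaging
f=imaging.get_image("top")["image"];y=np.array([.158,.987]);S=8
up=lambda x:cv2.GaussianBlur(cv2.resize(x,None,fx=S,fy=S,interpolation=cv2.INTER_CUBIC),(0,0),3)
U0,U1=up(d["image"]),up(f)
for n,(x0,y0,x1,y1,dx,dy,z) in dict(cornerL=(264,160,284,176,-40,-6,.049),screwR=(305,170,320,184,-40,-6,.049),celltop=(284,180,300,196,-40,-6,.088),spare=(264,230,282,247,0,0,.066),beaker=(324,234,350,258,0,0,.05),drop=(223,220,242,238,0,0,.07)).items():
    t=U0[y0*S:y1*S,x0*S:x1*S];X,Y=(x0+dx)*S,(y0+dy)*S
    m=cv2.matchTemplate(U1[Y-64:Y+64+t.shape[0],X-64:X+64+t.shape[1]],t,cv2.TM_CCOEFF_NORMED);_,v,_,l=cv2.minMaxLoc(m)
    s=np.array([dx+(l[0]-64)/S,dy+(l[1]-64)/S]);p=np.array([(x0+x1)/2,(y0+y1)/2]);print(n,round(v,3),s,"mm",np.round(1e3*(w(*(p+s),z)-w(*p,z))[:2],1))
E
```

```text
score 0.9961915612220764 shift px -17 -2 mm along 6.375
[ 0.09  0.65 -0.29] [ 0.5008 -0.176   0.1822]
cornerL 0.977 [-41.     -5.875] mm [16.6 95.3]
screwR 0.987 [-40.875  -5.625] mm [15.9 94.7]
celltop 0.92 [-41.5   -5.75] mm [15.6 92.6]
spare 0.994 [0. 0.] mm [0. 0.]
beaker 0.385 [8.   3.75] mm [ -9.1 -18. ]
drop 0.931 [-0.625  0.125] mm [-0.2  1.4]
```

Carriage is now 2.6 mm further, ~96.5 image mm (≈ 97.8 after scale). That matches the finger contact of 98 mm, and it got there at zero push (drawn in by the notch) before resisting stiffly. I wait half a second for stability and check the beaker in the side view, since the arm hides it from the top.

Request:
servo_tool(
  motion=[
    [[0,-20,0],0,1],
    [[0,-20,0],0,1],
    [[0,0,-25],0,1],
    [[0,0,-25],0,1],
    [[0,0,0],0,1],
    [[0,0,0],0,1],
  ],
)

```text
time_s: 27.22
position: [0.4932, -0.2235, 0.2221]
eef_rot: [-1.57, 0.0, -0.16]
ft_force: [-0.0, 0.4, -0.3]
opening: -0.001
```

```bash
python3 trk.py; python3 - <<'E'
import pickle,cv2,numpy as np
from station import imaging
a=pickle.load(open("side.pkl","rb"))["image"];b=imaging.get_image("side")["image"]
for n,(x0,y0,x1,y1) in dict(beaker=(168,230,202,275),spare=(202,192,220,232),drop=(220,175,238,212)).items():
    m=cv2.matchTemplate(b[y0-12:y1+12,x0-12:x1+12],a[y0:y1,x0:x1],cv2.TM_CCOEFF_NORMED);_,v,_,l=cv2.minMaxLoc(m);print(n,round(v,3),l[0]-12,l[1]-12)
# roller (fixed) and lobes: red-channel profile along the rail in 1st and last top pictures
S=6;c=lambda im,y0,y1,x0,x1:cv2.resize(im[y0:y1,x0:x1,0],None,fx=S,fy=S,interpolation=cv2.INTER_CUBIC).astype(float)
i0=pickle.load(open("top.pkl","rb"))["image"];i1=np.mean([imaging.get_image("top")["image"].astype(float) for _ in range(6)],0).astype(np.uint8)
print("roller0");print(i0[156:165,248:264,0]);print("lobes0");print(i0[164:173,284:306,0]);print("final");print(i1[156:168,243:267,0])
E
```

```text
score 0.9961418509483337 shift px -17 -2 mm along 6.375
[ 0.09 -0.01  0.7 ] [ 0.4933 -0.2234  0.2221]
beaker 0.999 0 0
spare 0.99 0 0
drop 0.955 0 0
roller0
[[ 81  95  99 101 109 120 131 133 129 130 158 197 209 179 126  82]
 [ 75  90  94  96 105 120 132 136 127 120 132 156 167 148 114  78]
 [ 69  80  86  95 120 149 170 169 147 124 120 131 136 126 100  73]
 [ 68  77  84 105 148 192 217 217 185 144 127 127 126 115  90  69]
 [ 70  77  84 108 156 203 227 227 201 154 134 129 124 109  85  67]
 [ 73  77  85 106 142 184 212 214 185 149 134 130 123 104  80  64]
 [ 74  81  89 108 131 153 170 171 155 138 132 130 122 101  76  65]
 [ 79  84  96 115 126 135 140 140 137 133 132 131 124 100  76  66]
 [ 90  98 110 121 128 131 132 131 132 132 131 131 124 100  75  67]]
lobes0
[[ 64  67  71  73  80  85  90  83  74  66  63  64  67  66  65  61  58  56
   60  59  60  61]
 [ 66  67  73  88 116 146 158 153 130  97  75  73  80  88  89  82  69  59
   60  60  61  60]
 [ 69  70  89 129 175 212 223 219 196 146 103 108 136 156 158 141 107  74
   61  59  60  62]
 [ 90  90 122 176 219 234 238 238 227 187 142 163 205
[... 1024 characters left out ...]
50  61  92 134 171 195 202 193 176 170 183 195 194 189 174 148 118
   89  65  51  46  47  49]
 [ 87  85  95 125 161 191 207 213 210 193 173 178 196 208 211 203 179 143
  101  67  52  48  48  50]
 [121 119 125 140 162 179 192 198 201 192 174 177 196 209 213 213 200 167
  118  75  56  54  52  53]
 [136 136 137 142 149 157 163 168 171 167 159 164 179 191 198 202 197 172
  130  90  70  66  64  62]
 [139 139 139 139 141 143 144 146 146 145 144 148 155 162 168 171 169 155
  131 109  97  94  92  88]
 [139 139 140 139 139 140 140 140 139 139 139 141 142 144 145 147 146 141
  135 128 124 123 122 119]
 [139 139 139 139 140 139 140 139 139 139 139 139 140 140 140 140 140 139
  138 137 136 136 136 135]]
```

```bash
python3 -c "
from station import bot;print(bot.finish_job())"
```

```text
the job is handed in; nothing more can be done
None
```

I pushed the carriage from its right-hand (−y) end face along the rail and into the stop with the reading head. I then withdrew the arm so it touches nothing, and handed the job in at about 27 s.

**Getting there:** The first push stalled on the stop's ramp at up to 23 N, against the stated peak of about 10 N. I don't know why. It then went over in three more short pushes.

**Last checks:**
- **Position:** The carriage rests about 98 mm from mid-rail by finger contact. The scaled top picture agrees at 97.8 mm, and it did not move over the last 0.8 s.
- **Seating:** It held 5.7 N without sliding in a gentle last probe, and sliding takes only 2–4 N.
- **Roller and notch:** The roller lies between the two lobes. I read the notch as about 1 mm past its centre, good to about 1 mm, so inside the 3 mm limit.
- **Sample cell:** It looked upright in its pocket in the last side view, taken before the final probe. In the last top picture its top had moved about as far as the carriage, roughly 2.5 mm less; that match was weaker.
- **Spare cell, beaker and dropper bottle:** They show no movement in the side picture. The beaker's top-view match failed, with the arm likely in the way.

**What disagreed:**
- Before the last probe, the picture had the carriage about 2.5 mm farther back. I had first thought it was already seated then. The probe moved it that distance with no measurable push.
- The "jumps the last 9 mm by itself" was not clearly seen, because the carriage stopped twice on the crest before going in.

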